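# Draw the big battery pack from the twin charger

## Robot

A 6-joint arm with a two-finger parallel gripper is mounted at the origin on a cart in front of the work surface, level with it; the furniture and walls round the work are solid. World frame = base frame: x ahead of the robot, y to its left, z up, the work surface at z = 0. Lengths are in m, angles in rad, forces in N, time in s.
With the tool pointing down it reaches from about 0.25 to 0.775 m from the base axis. Payload 4 kg.
Tool frame: the origin (TCP) lies at the very end of the fingers, on their centre line; the grasp point (between the pads) lies 19 mm behind it; z points along the fingers, y is the line along which they close (so a half turn about z gives the same grasp; the last joint's range is limited). The gripper opens to 85 mm and grips with 20 to 120 N. Pads are 22 mm wide; open, the fingers measure 114 mm over their backs; the gripper's body (76 mm by 85 mm) begins 54 mm behind the grasp point. The pads swing forward as they close: fully open they stand 13 mm farther back than shut.
Start: joints at [-1.335, 0.087, 1.371, -0, 1.684, -0.103], TCP at [0.183, -0.519, 0.231] pointing down, gripper open.
Joint ranges: [-3.1, 3.1], [-0.76, 2.03], [0.27, 2.55], [-1.08, 4.22], [0.17, 2.65], [-2.57, 2.57]. Speed limits (rad/s): [2.79, 2.79, 3.14, 3.14, 3.14, 3.14].

## Interface

Orientations are given as a rotation vector (axis times angle).
In Python, from bench import reach, servo_line, movej, gripper_open, clamp, dwell, solve_ik, state, capture, get_calibration, PlanningError, job_done gives the robot as it stands. Calls block until the motion is done:
- reach(position, orientation): joint-space move of the TCP to a pose.
- servo_line(position, frame=None, v=0.15, contact_N=None): straight line of the TCP; frame=None keeps the orientation; v is the mean speed in m/s. With contact_N (N) it stops when the force on the tool has changed by that much, and returns True; else False.
- movej(angles): joint-space move.
- gripper_open() and clamp(): open the fingers fully, or close them until they stop; the grip force is fixed at half the most.
- dwell(seconds).
- solve_ik(position, orientation): joint angles nearest the present ones, or None.
- state(): the state.
- capture(name): name is "scene" or "top"; returns (picture, depth): 420x560x3 uint8, red, green, blue; 420x560 float32, m along the optical axis (not along the pixel's ray), 0 where there is no reading.
- get_calibration(name): a dict with "fx", "fy", "cx", "cy" (pixels), "k1" (the pictures are not rectified: a ray, as slopes to the right and down, at radius r is drawn at 1 + k1 r^2 times it, then the intrinsics apply), "camera_from_world" (4x4, takes a point from world to camera coordinates). Camera axes: x right, y up, looking along -z (the intrinsics and any distortion apply to the point x, -y, -z); pixel columns grow to the right and rows downward; lengths in m; the calibration is good to about 2 mm. A picture is of the moment at which its call begins. get_calibration takes no time and is no camera call.
A pose or a line that the arm cannot do raises PlanningError and nothing moves.
- job_done(): hands the job in; it is judged then, once.
The state is a dict: "clock": time; "q": joint angles; "qd": joint speeds; "joint_efforts": joint torques, N m; "ee_pos": TCP position; "ee_rot": TCP orientation; "ft_force": force on the tool from outside, world axes, zero at the start; "torque": the same for the moment, N m; "width": opening from 0.0 (shut) to 1.0 (fully open); "grip_force": force on a finger pad.
Only numpy, scipy, OpenCV 4.12 (cv2) and the standard library are available. Lean on these libraries where they do the work, as an engineer would, in place of code of your own. Each camera call takes 0.05 s, during which the arm holds its last target. There are 200 camera calls.

## Task

Take the taller of the two battery packs out of the charger: first turn the charger's dial to its off mark, the one long bar behind it, so that the pack is not drawn under current. Then pinch the taller pack's front and rear catches in together, lift it straight up out of its bay and finish while still holding it upright by the pinched catches, at least 5 cm clear above the charger. Leave the shorter pack latched in its bay and leave the other things on the bench where they are.

Things in the scene. Friction and masses are not known exactly. Their poses are not given: they have to be found in the camera images.
- charger: black twin-bay battery charger, fixed on the bench, 120 mm (x) x 270 mm (y); origin under its centre on the bench, z up, front -x towards the robot. Deck with the bays 46 mm high, control end (y +40 to +135 mm) 58 mm high. Bays: wells at x = 0, y = -93 and -8 mm, 38 mm deep, 1.5 mm play round a pack's stem
- dial (a joint): dial angle, rad: 0 = pointer at the off mark, positive = turned clockwise from above. It turns freely both ways past the off mark (to 2.8 rad; charge one side, discharge the other), with light friction (0.03 N m), and stays where it is left
- dial_grip (a point): on the dial's vertical axis (x = 0, y = +88 mm of the charger), 76 mm above the bench, mid-height of its grip bar. The dial: black bar 44 mm long, 13 mm wide, from 65 to 85 mm above the bench, on a flat skirt 48 mm across, white pointer line on one end of the bar. The frame turns with the dial: x along the bar to the pointer end, z up
- off_mark (a point): middle of the off mark on top of the control end: one long broad white bar (13 x 4 mm), 38 mm from the dial's axis straight towards the charger's rear (+x of the charger). The other marks round the dial are thin short ticks
- tall_pack: taller battery pack: black body 48 (x) x 46 (y) x 56 mm high over the deck, on a stem 39 mm long plugged into either bay; about 0.3 kg. Origin: centre of the stem's foot, 8 mm above the bench when seated; z up, axes parallel to the charger's; 95 mm high in all. Grey ribbed catch on its front (-x) and rear (+x); unless both are pushed in, their teeth hold it in the bay
- short_pack: shorter battery pack in the other bay: the same, but its body is 34 mm high (73 mm in all). It stays
- tall_pack_front_pad (a point): middle of the outer face of the tall pack's front catch pad (24 mm wide, 30 mm high, facing the pack's -x), 67 mm above the pack's origin, 75 mm above the bench when seated. The two pad faces are 60 mm apart, 51 mm when pushed right in
- tall_pack_rear_pad (a point): the same for the rear catch pad, facing the pack's +x
- tall_pack_front (a joint): front catch of the tall pack (the one on the pack's -x side): 0 = sprung out and latched, grows as it is pushed in towards the pack; 0.0032 frees its tooth from the charger, 0.0045 is its stop. Its spring pushes out with about 2 N at 0 and 6 N at the stop
- tall_pack_rear (a joint): rear catch of the tall pack (the one on the pack's +x side): 0 = sprung out and latched, grows as it is pushed in towards the pack; 0.0032 frees its tooth from the charger, 0.0045 is its stop. Its spring pushes out with about 2 N at 0 and 6 N at the stop
- short_pack_front (a joint): front catch of the short pack (the one on the pack's -x side): 0 = sprung out and latched, grows as it is pushed in towards the pack; 0.0032 frees its tooth from the charger, 0.0045 is its stop. Its spring pushes out with about 2 N at 0 and 6 N at the stop
- short_pack_rear (a joint): rear catch of the short pack (the one on the pack's +x side): 0 = sprung out and latched, grows as it is pushed in towards the pack; 0.0032 frees its tooth from the charger, 0.0045 is its stop. Its spring pushes out with about 2 N at 0 and 6 N at the stop
- caliper: digital caliper lying flat, 66 x 200 x 13 mm; a bystander
- epoxy_b: white glue tube with dark cap, 96 x 34 x 25 mm, lying flat; a bystander
- tape_green: roll of masking tape with green core, 72 mm across, 18 mm high, lying flat; a bystander
- iron_head_1: golf club iron head lying flat, 77 x 119 x 16 mm (its hosel stands a little higher); a bystander
- screwdriver_red: screwdriver with red handle, 27 x 194 x 27 mm, lying flat; a bystander
- ferrule_loose_1: small black ferrule, 14 x 24 x 14 mm, lying flat; a bystander
Not all that is in view belongs to the job. What is shaped like the tall_pack but purple is not meant. Leave any purple look-alike of the short_pack alone.

How it is judged:
On the way, in this order (a step that is already met when the one before it is completed fails the run):
1. the dial is at the off mark (within 0.15 rad) with the tall pack still seated (value of joint dial between -0.15 and 0.15 rad and z of tall_pack in the frame of charger below 0.013 m), for 0.3 s.
2. both catches of the tall pack are pinched in (value of joint dial between -0.15 and 0.15 rad and value of joint each of tall_pack_front, tall_pack_rear above 0.0032 m), for 0.1 s.
At the end, for the whole second after the job is handed in: Dial within 0.15 rad of off; the tall pack held by the fingers, both catches pushed in over 3.2 mm, upright within 0.3 rad, at rest, its foot at least 40 mm above the deck (86 mm above the bench), touching neither charger nor short pack; the short pack latched in its bay (all of step 2 and z of short_pack in the frame of charger below 0.013 m and value of joint each of short_pack_front, short_pack_rear below 0.002 m and z of tall_pack in the frame of charger above 0.086 m and angle between tall_pack's own z axis and vertical below 0.3 rad and contact force between tall_pack and the fingers above 4 N and contact force between tall_pack and charger below 0.05 N and contact force between tall_pack and short_pack below 0.05 N and linear speed of tall_pack below 0.03 m/s); the arm keeps its last pose, push and grip.
It fails at once if the tall pack is drawn out while the dial is away from the off mark (z of tall_pack in the frame of charger above 0.025 m and not (value of joint dial between -0.15 and 0.15 rad)).
It fails at once if the short pack is lifted from its seat (z of short_pack in the frame of charger above 0.018 m).
It fails at once if a bystander is moved by more than 25 mm (distance of any of caliper, epoxy_b, tape_green, iron_head_1, screwdriver_red, ferrule_loose_1 from where it was at the start of the episode above 0.025 m).
It also fails if it takes over 48 s, if anything falls off the work surface, if the arm or the gripper's body presses on something with over 40 N, if the wrist force passes 120 N, or if a joint passes its speed limit or range.

## Working session

There is one attempt and no reset: what is moved stays moved. The work goes in short steps, each a Python script; the robot and the scene stay as the last script left them, time stands still between calls to the robot, and variables do not carry over. Pictures are saved under pics/ and viewed, at most 10 in all, crops included, and the job is handed in when it is done.

```bash
mkdir -p pics; cat > h.py <<'E'
import numpy as np, cv2
from bench import *
def cal(n):
    c=get_calibration(n); K=np.array([[c['fx'],0,c['cx']],[0,c['fy'],c['cy']],[0,0,1.]]); return c,K,np.array(c['camera_from_world'])
def ray(n,u,v):
    c,K,T=cal(n); p=np.array([(u-c['cx'])/c['fx'],(v-c['cy'])/c['fy']]); q=p.copy()
    for _ in range(20): q=p/(1+c['k1']*(q@q))
    R=T[:3,:3]; return -R.T@T[:3,3], R.T@np.array([q[0],-q[1],-1.])   # origin, dir (unit optical depth)
def at_z(n,u,v,z):
    o,d=ray(n,u,v); return o+d*(z-o[2])/d[2]
def at_d(n,u,v,dep):
    o,d=ray(n,u,v); return o+d*dep
def tri(n1,uv1,n2,uv2):
    o1,d1=ray(n1,*uv1); o2,d2=ray(n2,*uv2)
    s=np.linalg.lstsq(np.stack([d1,-d2],1),o2-o1,rcond=None)[0]
    a,b=o1+d1*s[0],o2+d2*s[1]; return (a+b)/2,np.linalg.norm(a-b)
def proj(n,P):
    c,K,T=cal(n); p=T[:3,:3]@np.array(P)+T[:3,3]; x=np.array([p[0],-p[1]])/-p[2]; x=x*(1+c['k1']*(x@x)); return [c['fx']*x[0]+c['cx'],c['fy']*x[1]+c['cy']]
E
python3 - <<'E'
from h import *
for n in ("scene","top"):
    im,d=capture(n); cv2.imwrite(f"pics/{n}0.png",im[:,:,::-1]); np.save(n+"0.npy",d)
    c,K,T=cal(n); print(n,-T[:3,:3].T@T[:3,3], T[:3,:3].round(2).tolist(),c['fx'],c['k1'],(d>0).mean())
print(state())
E
```

```text
scene [0.03097764 0.78864645 0.81682671] [[-0.89, -0.45, -0.02], [0.26, -0.54, 0.8], [-0.37, 0.71, 0.6]] 421.9289513762835 -0.044909977094201456 0.995765306122449
top [ 0.30085302 -0.07398063  1.34649037] [[0.02, -1.0, 0.0], [0.99, 0.02, 0.15], [-0.15, -0.0, 0.99]] 527.1554201308219 0.06477533457826881 0.9962287414965987
{'clock': 0.1, 'q': array([-1.33513411e+00,  8.79104557e-02,  1.37209744e+00, -4.73853508e-05,
        1.68363372e+00, -1.03123948e-01]), 'qd': array([ 0.00110188, -0.00209907, -0.00300798, -0.00080095,  0.00039421,
        0.00033042]), 'joint_efforts': array([ 2.84105001e-03, -3.53014255e+01, -3.14218605e+01,  3.70357100e-06,
        7.96804583e-03,  6.01938893e-06]), 'ee_pos': array([ 0.18265048, -0.51830436,  0.23024303]), 'ee_rot': array([-3.09461713e+00, -5.29270405e-01,  2.86750718e-04]), 'ft_force': array([-0.42552512, -0.16152249, -0.79241211]), 'torque': array([-0.0404226 , -0.03383615, -0.01533081]), 'grip_force': 0.0, 'width': 0.9963919010838491}
```

View pics/scene0.png

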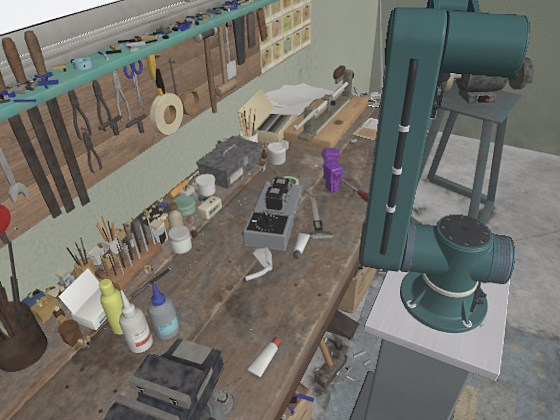

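View pics/top0.png

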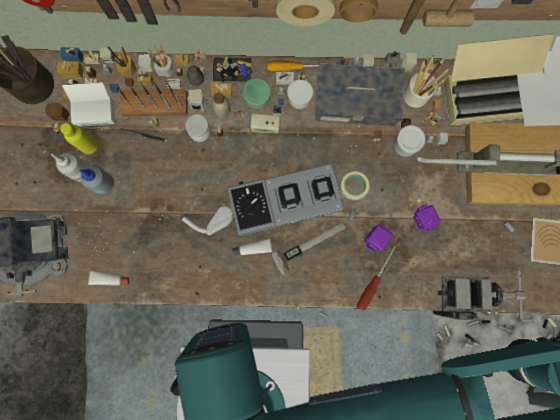

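The charger lies at about (287,198) in the top view, with the dial on its left (252,205) and the two packs at (290,195) and (322,187). In the scene view it is at about (272,213). I'll enlarge both.

```bash
python3 - <<'E'
import cv2
t=cv2.imread("pics/top0.png")[155:245,220:350]; cv2.imwrite("pics/topc.png",cv2.resize(t,None,fx=6,fy=6,interpolation=cv2.INTER_CUBIC))
t=cv2.imread("pics/scene0.png")[165:255,235:315]; cv2.imwrite("pics/scenec.png",cv2.resize(t,None,fx=6.5,fy=6.5,interpolation=cv2.INTER_CUBIC))
E
```

```text
(no output)
```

View pics/topc.png

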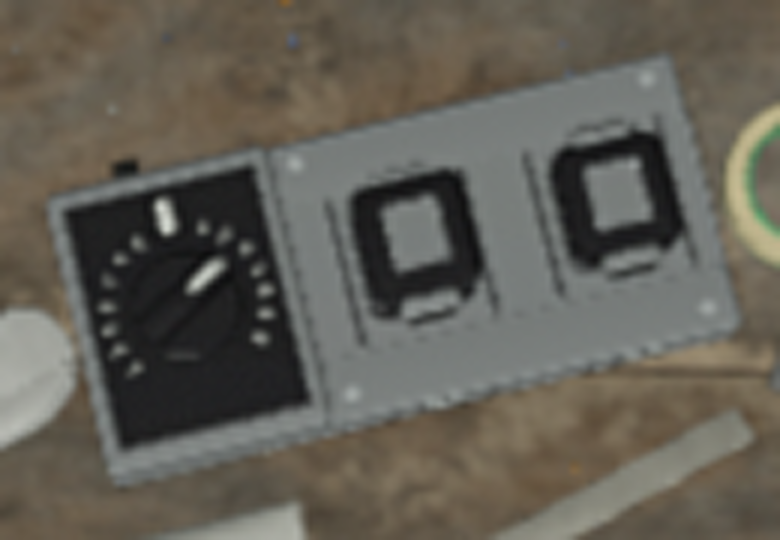

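View pics/scenec.png

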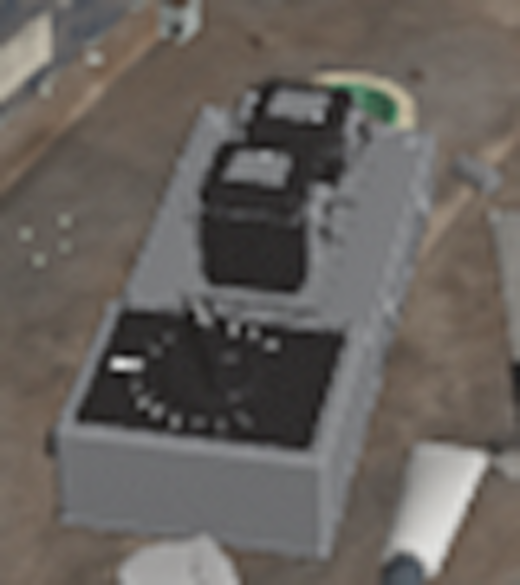

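Top crop: off mark at (165,216), dial pointer line from (190,290) to (225,260), pack labels at (417,233) and (617,193). Scene crop: labels at (258,168) and (300,103), off mark at (126,364). The pack beside the dial looks taller, so I'll triangulate and check against depth.

```bash
python3 - <<'E'
from h import *
np.set_printoptions(precision=4,suppress=True)
T=lambda x,y:(x/6+220-.42,y/6+155-.42); S=lambda x,y:(x/6.5+235-.42,y/6.5+165-.42)
for k,a,b in [("nearlabel",T(417,233),S(258,168)),("farlabel",T(617,193),S(300,103)),("off",T(165,216),S(126,364)),("pointer",T(210,273),S(202,314)),
  ("ctl front-left",T(112,480),S(322,462)),("ctl rear-left",T(50,198),S(63,430)),("deck rear-right",T(668,58),S(205,105)),("deck front-right",T(738,328),S(435,135))]:
    p,e=tri("top",a,"scene",b); d=np.load("top0.npy"); dd=d[int(round(a[1])),int(round(a[0]))]; print(k,p,e,"depth:",at_d("top",*a,dd))
# charger pose from fixed-height corners (top view)
z=lambda x,y,h:at_z("top",*T(x,y),h)[:2]
W=np.array([z(112,480,.058),z(50,198,.058),z(668,58,.046),z(738,328,.046),z(165,216,.058)])
L=np.array([[-.06,.135],[.06,.135],[.06,-.135],[-.06,-.135],[.038,.088]])
lc,wc=L.mean(0),W.mean(0); H=(L-lc).T@(W-wc); th=np.arctan2(H[0,1]-H[1,0],H[0,0]+H[1,1]); R=np.array([[np.cos(th),-np.sin(th)],[np.sin(th),np.cos(th)]])
o=wc-R@lc; print("pose",o,th,"res",W-(L@R.T+o))
for n,l in [("dial",(0,.088)),("bay-8",(0,-.008)),("bay-93",(0,-.093))]: print(n,R@l+o)
D=R@[0,.088]+o
for (x,y) in [(190,290),(225,260)]:
    v=R.T@(z(x,y,.085)-D); print("ptr local",v,np.arctan2(v[1],v[0]))
d=R.T@(z(225,260,.085)-z(190,290,.085)); print("line angle",np.arctan2(d[1],d[0]))
E
```

```text
nearlabel [ 0.5209 -0.1023  0.1032] 6.0014953063352025e-05 depth: [ 0.5212 -0.1023  0.1019]
farlabel [ 0.5422 -0.1838  0.0834] 0.0009278376718616464 depth: [ 0.5422 -0.1834  0.0854]
off [0.5334 0.0009 0.0601] 0.00025278243968828297 depth: [0.5336 0.001  0.0595]
pointer [ 0.5059 -0.0194  0.083 ] 0.0008430922547920693 depth: [ 0.5052 -0.0195  0.0895]
ctl front-left [0.4255 0.0201 0.0594] 0.0037928095510605803 depth: [0.4289 0.0233 0.0058]
ctl rear-left [0.5391 0.0482 0.0569] 0.0033407063057344657 depth: [0.5406 0.0489 0.0568]
deck rear-right [ 0.6076 -0.2074  0.0489] 0.000798677907188296 depth: [ 0.6191 -0.2127 -0.0015]
deck front-right [ 0.4941 -0.2374  0.0457] 0.000646544064656408 depth: [ 0.5002 -0.243   0.0025]
pose [ 0.5171 -0.0941] 0.2569839037786556 res [[-0.0009 -0.0017]
 [-0.0004 -0.0029]
 [-0.0015  0.0016]
 [ 0.0004  0.0025]
 [ 0.0024  0.0004]]
dial [ 0.4947 -0.009 ]
bay-8 [ 0.5191 -0.1019]
bay-93 [ 0.5407 -0.1841]
ptr local [ 0.0034 -0.0034] -0.7909125570570689
ptr local [ 0.012 -0.02 ] -1.0284631200765217
line angle -1.089037036130768
```

The heights agree with the text: the near pack (dial side) measures 0.103 m, so it is the tall one, and the far one 0.084 m. The dial pointer is about 1.07 rad clockwise of off. Next I'll check the IK and turn the dial.

```bash
cat >> h.py <<'E'
from scipy.spatial.transform import Rotation
TH=0.257
def down(a):  # tool down, closing direction at world angle a
    y=np.array([np.cos(a),np.sin(a),0]); z=np.array([0,0,-1.]); return Rotation.from_matrix(np.stack([np.cross(y,z),y,z],1)).as_rotvec()
E
python3 - <<'E'
from h import *
np.set_printoptions(precision=4,suppress=True)
T=lambda x,y:(x/6+220-.42,y/6+155-.42)
a=at_z("top",*T(140,340),.085);b=at_z("top",*T(225,260),.085);d=b-a
print("bar mid",(a+b)/2,"len",np.linalg.norm(d),"ang local",np.arctan2(d[1],d[0])-TH, "skirt c",at_z("top",*T(182,305),.063))
for s in (1,-1):
  for nm,p,an in [("dial",[.496,-.009,.2],TH-1.08),("dialoff",[.496,-.009,.07],TH),("pack",[.520,-.102,.054],TH-np.pi/2),("packup",[.520,-.102,.25],TH-np.pi/2)]:
    q=solve_ik(p,down(an+s*np.pi/2)); print(s,nm,q)
E
```

```text
bar mid [ 0.4947 -0.0086  0.085 ] len 0.04717836249289619 ang local -1.0422257573552787 skirt c [ 0.496  -0.0073  0.063 ]
1 dial [-0.1325 -0.025   1.5479  0.      1.6187 -0.8803]
1 dialoff [-0.1325  0.059   1.729  -0.      1.3536 -1.9603]
1 pack [-0.3007  0.1474  1.6662 -0.      1.328  -0.5577]
1 packup [-0.3007  0.0395  1.3844 -0.      1.7177 -0.5577]
-1 dial [-0.1325 -0.025   1.5479  0.      1.6187  2.2613]
-1 dialoff [-0.1325  0.059   1.729  -0.      1.3536  1.1813]
-1 pack None
-1 packup None
```

```bash
python3 - <<'E'
from h import *
np.set_printoptions(precision=4,suppress=True)
D=[.4955,-.0085]; o=down(TH-1.06+np.pi/2)
reach(D+[.2],o); 
print(servo_line(D+[.070],v=.1,contact_N=8))
s=state(); print(s['clock'],s['ee_pos'],s['ft_force'])
clamp(); s=state(); print(s['width'],s['grip_force'],s['ft_force'])
q=state()['q'].copy(); q[5]-=1.06
n=4
q0=state()['q'].copy()
for k in range(1,n+1): movej(q0+(q-q0)*k/n)
dwell(.3); s=state(); print(s['clock'],s['ee_pos'],s['ee_rot'],down(TH+np.pi/2),s['ft_force'],s['torque'])
gripper_open(); dwell(.2); servo_line(D+[.2],v=.15)
q=solve_ik([.520,-.102,.25],down(TH)); movej([q[0]-.9,*q[1:]])  # swing aside for the picture
print(state()['clock'],state()['ee_pos'])
im,d=capture("top"); cv2.imwrite("pics/t1.png",cv2.resize(im[155:245,220:350,::-1],None,fx=6,fy=6,interpolation=cv2.INTER_CUBIC))
E
```

```text
False
3.7 [ 0.4961 -0.0086  0.0709] [-0.4671 -0.2384 -0.3861]
0.1324944063608141 60.70909380912781 [0.5595 2.2626 0.7859]
6.1 [ 0.4962 -0.0079  0.0703] [-0.3999  3.1142  0.0016] [ 0.4026 -3.1157 -0.    ] [2.7707 3.7759 0.2917] [ 0.7781 -0.3484 -0.0226]
9.9417 [ 0.244  -0.4702  0.2498]
```

View pics/t1.png

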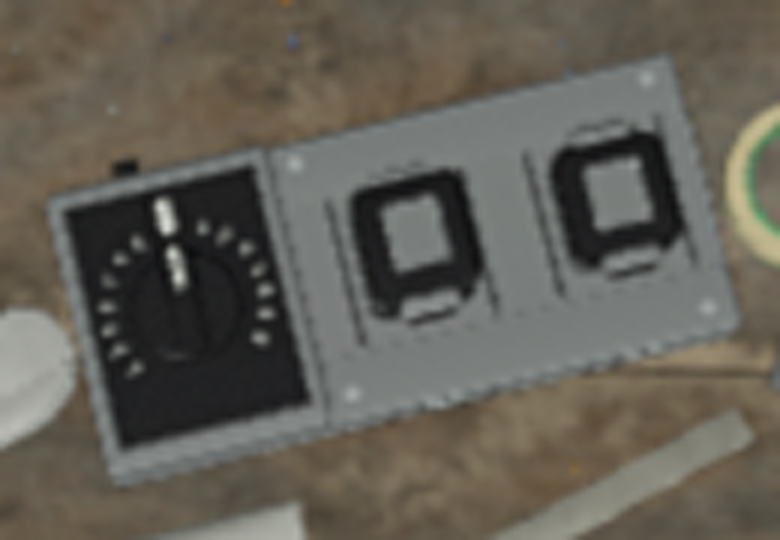

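The pointer line, from (173,248) to (180,290), is in line with the off bar at (165,216), within about 0.05 rad. Next is the pack: descend and pinch.

```bash
python3 - <<'E'
from h import *
np.set_printoptions(precision=4,suppress=True)
P=[.520,-.102]
reach(P+[.2],down(TH))
print(servo_line(P+[.054],v=.1,contact_N=8)); s=state(); print(s['clock'],s['ee_pos'],s['ft_force'])
clamp(); dwell(.3); s=state(); print(s['clock'],s['width'],s['width']*.085,s['grip_force'],s['ft_force'],s['torque'])
im,d=capture("scene"); cv2.imwrite("pics/s2.png",cv2.resize(im[150:260,225:325,::-1],None,fx=5.4,fy=5.4,interpolation=cv2.INTER_CUBIC))
E
```

```text
False
13.2917 [ 0.5206 -0.1022  0.0548] [ 0.5398 -0.2797  0.5149]
14.025 0.5533939142804819 0.047038482713840965 66.5294748544693 [ 1.6058 -0.8253  6.202 ] [0.061  0.0774 0.0379]
```

View pics/s2.png

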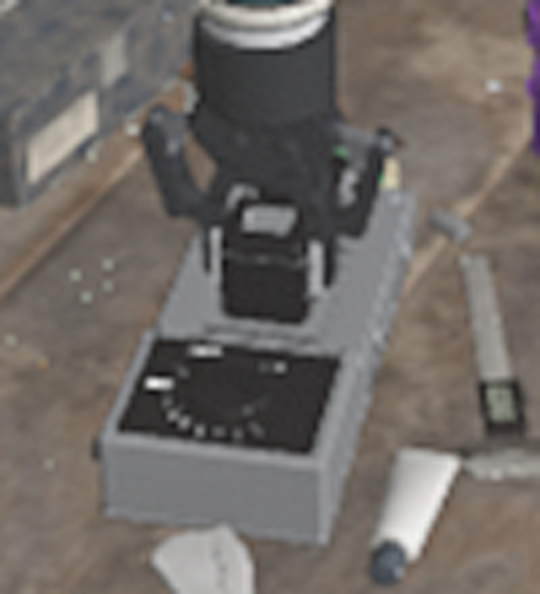

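Both fingers sit on the catches at (213,265) and (318,275) with a width of about 47 mm. The bright mark at (205,350) should be the pointer, so I'll check its projection, then lift in small steps.

```bash
python3 - <<'E'
from h import *
np.set_printoptions(precision=4,suppress=True)
u=np.array([np.cos(TH),np.sin(TH)]); c=np.array([.496,-.0085]); p=[*(c+.016*u),.085]; x=proj("scene",p); print("pointer exp", (x[0]-225)*5.4,(x[1]-150)*5.4)
P=state()['ee_pos']
print(servo_line([P[0],P[1],P[2]+.008],v=.03,contact_N=25)); s=state(); print(s['ee_pos'],s['ft_force'],s['width'],s['grip_force'])
E
```

```text
pointer exp 195.27277690284888 349.61835704028505
False
[ 0.5211 -0.1024  0.0635] [-0.2639 -0.2251 -3.45  ] 0.5601772162746742 65.67496061325073
```

The pointer is where it should be, and the pull is about 3 N, just the pack's weight, so the pack is free. Lifting the rest of the way.

```bash
python3 - <<'E'
from h import *
np.set_printoptions(precision=4,suppress=True)
P=state()['ee_pos']
print(servo_line([P[0],P[1],.085],v=.05,contact_N=25)); s=state(); print(s['ee_pos'],s['ft_force'],s['width'])
print(servo_line([P[0],P[1],.185],v=.06,contact_N=25)); dwell(.5); s=state(); print(s['clock'],s['ee_pos'],s['ft_force'],s['width'],s['grip_force'])
im,d=capture("scene"); cv2.imwrite("pics/s3.png",cv2.resize(im[110:260,225:325,::-1],None,fx=4,fy=4,interpolation=cv2.INTER_CUBIC))
E
```

```text
False
[ 0.5213 -0.1024  0.0855] [ 0.3373  0.1228 -2.6593] 0.5577843856075702
False
17.4417 [ 0.5211 -0.1024  0.185 ] [-0.0086 -0.4012 -3.0609] 0.554209175786859 65.67554712295532
```

View pics/s3.png

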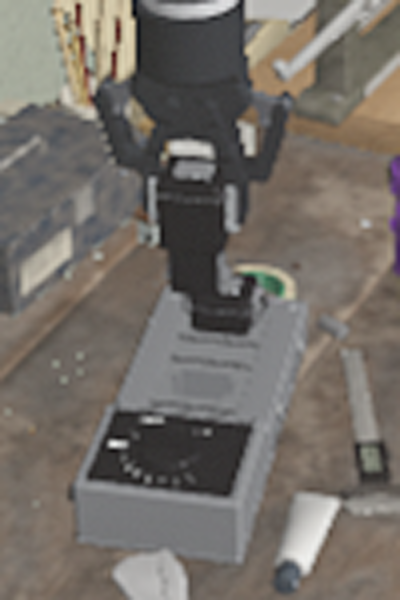

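The pack hangs upright between the fingers (about (195,220)), its bay is empty and the short pack is still seated. Its foot is at about 0.138 m, above the required 0.096 m. Handing in.

```bash
python3 -c "
from bench import *
print(job_done())"
```

```text
the job is handed in; nothing more can be done
None
```

I turned the dial to off, then pinched the taller pack's catches, lifted it straight out and handed the job in at about 17.5 s, with the pack held upright about 9 cm above the deck; the short pack stayed seated, and the verdict was not reported back.

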